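# Prop open the lid of the specimen chest

### The job

Lift the lid of the specimen chest by its front handle until the hinge holds it, then swing the prop rod down from the lid's side onto the rail beside the chest, feel for the holding hole and seat the rod's foot fully home in it, so that the lid is left propped open. Press gently, do not let the lid fall, and leave the other things on the bench where they are.

Things in the scene. Friction and masses are not known exactly. Their poses are not given: they have to be found in the camera images.
- chest: Fixed grey specimen chest, 180 (x) x 220 (y) x 94 mm high, under a hinged lid, two black pipes inside. Origin: centre of its underside; -x faces the robot, z up. The lid's hinge line runs along y at x = +90, z = 100 mm. The rail runs along the right (-y) side. Nothing of the chest but the prop's grip bar stands farther right than y = -155 mm.
- rail (a point): Point on the flat top of the straight aluminium rail beside the chest, chest frame (-60, -134, 86) mm; axes as the chest. The rail is 30 mm wide, runs along x, its top surely there from 75 mm behind (+x) to 15 mm ahead of this point and on to 25 mm past the hole. Its one round holding hole, 18 mm wide, 12 mm deep, is up to 23 mm ahead of or behind this point, not measured: find it by feel or sight.
- lid (a joint): Angle of the lid about its hinge line, rad: 0 closed (start), positive opens upward; the stop is at 1.5. The lid is 186 x 226 x 12 mm, about 0.8 kg. The stiff hinge (about 0.3 Nm of friction) holds the lid by itself above about 1.25 rad (72 degrees); lower down it may fall.
- lid_handle (a point): Middle of the lid's handle: a round steel bar 12 mm thick along the lid's y, 98 mm free between its two arms, in the lid's plane, 42 mm ahead of the lid's front edge and 222 mm from the hinge line. It can turn between the fingers as the lid swings.
- lid_hinge (a point): Middle of the lid's hinge line; its y axis is the hinge axis. Its frame turns with the lid.
- prop (a joint): Angle of the prop rod about its pin on the lid, rad: 0 stowed along the lid's right edge with its foot towards the hinge, positive swings the foot off the lid's edge, away from the hinge: downward, then forward to the robot (about 1 when propped), up to 2.0. Light friction (0.12 Nm) keeps it where it is left.
- prop_pin (a point): The prop's pin, parallel to the hinge line, on the lid's right edge 165 mm from the hinge line, in the rail's middle plane (chest y = -134 mm). The steel rod, 8 mm thick, is 160 mm long from this pin to the centre of its foot.
- prop_grip (a point): Middle of the black grip sleeve, 14 mm thick and 50 mm long, on a side bar that leaves the rod at right angles to the right (-y), parallel to the hinge line. The bar leaves the rod 30 mm before the foot's centre (130 mm from the pin); this point is 70 mm to the side of the rod. It can turn between the fingers as the rod swings.
- prop_foot: Ball foot at the free end of the prop rod, 14 mm across; origin: its centre. On the rail its centre is at z = 93 mm, seated in the holding hole at about z = 81 mm.
- jar: Bystander: small sample jar with a lid, 44 x 43 x 69 mm; origin under its centre.
- ring: Bystander: short black ring cut from a pipe, 45 x 33 x 45 mm; origin under its centre.
- brick: Bystander: black power adapter, 46 x 106 x 30 mm; origin under its centre.
- bottle: Bystander: blue bottle with a white cap, 67 x 66 x 152 mm; origin under its centre.

How it is judged:
By the outcome, as a careful person would: the job done as asked, in the order asked, and still so for the second after the job is handed in, with the robot touching nothing.
It also fails if it takes over 72 s, if anything falls off the work surface, if the arm or the gripper's body presses on something with over 40 N, if the wrist force passes 120 N, or if a joint passes its speed limit or range.

### The arm

A 6-joint arm with a two-finger parallel gripper is mounted at the origin on a cart in front of the work surface, level with it; the furniture and walls round the work are solid. World frame = base frame: x ahead of the robot, y to its left, z up, the work surface at z = 0. Lengths are in m, angles in degrees, forces in N, time in s.
With the tool pointing down it reaches from about 0.375 to 0.9 m from the base axis. Payload 3.1 kg.
Tool frame: the origin (TCP) lies at the centre of the arm's flange, where the gripper is bolted on; the fingertips stand 182 mm ahead of it and the grasp point (between the pads) lies bot.grip_point_offset ahead of it (bot.grip_point_offset is the distance from the TCP to the grasp point, in m); x points along the fingers, z is the direction in which the jaws open and shut, and the axes are right-handed (so a half turn about x gives the same grasp; the last joint's range is limited). The gripper opens to 87 mm and grips with 3 to 60 N. Pads are 19 mm wide; open, the fingers measure 117 mm over their backs; the gripper's body (75 mm by 190 mm) begins 51 mm behind the grasp point.
Start: joints at [66.263, 30.224, 82.088, -0, 67.689, -10.227], TCP at [0.146, 0.608, 0.405] pointing down, gripper open.
Joint ranges: [-176.69, 176.69], [-43.24, 126.21], [12.49, 139.97], [-82, 262], [0, 151.66], [-163.58, 163.58]. Speed limits (degrees/s): [159.86, 159.86, 180, 180, 180, 180].

### API

Orientations are given as a 3x3 rotation matrix whose columns are the frame's x, y, z axes.
In Python, from rig import bot gives the robot as it stands.
- The arm moves only by the tool step_arm, never from a script. Its argument "motion" is a list that holds one entry, the list of rows, each a list of 7 numbers: the turn, a rotation vector about the world's x, y, z in degrees, then the shift along the world's x, y, z in mm, then the finger opening in mm, from 0 to 87. A call has 1 to 12 rows; each row is the pose to reach, as a shift and turn from the pose commanded when the call began; what a row does not reach only later rows make up. A row lasts 1/12 s, in which the tool goes at most 41.7 mm and 7.16 degrees, less where a joint would pass 70% of its speed; a pose out of reach is approached as far as the arm can. A call with a gripper value outside its range is refused whole. The fingers move at their own pace and stop on an object; the grip force is fixed at half the most. Time passes only in rows, so rows that repeat a pose let the fingers close. It gives the time, the measured TCP pose, the force and the opening at its end, in the units of the state.
- bot.read_state(): the state, without advancing time (a new reading comes with each control period).
- bot.capture(name): name is "scene" or "top" or "wrist"; returns a dict with "frame" (384x512x3 uint8, red, green, blue), "range_z" (384x512 float32, m along the optical axis (not along the pixel's ray), 0 where there is no reading), "fx", "fy", "cx", "cy" (pixels), "cam_to_world" (4x4, takes a point from camera to world coordinates). Camera axes: x right, y down, z forward; pixel columns grow to the right and rows downward; lengths in m; the calibration is good to about 2 mm. A picture is of the moment at which its call begins.
- bot.hand_in(): hands the job in, once; it reports no verdict.
The state is a dict: "time_s": time; "joint_positions": joint angles; "qvel": joint speeds; "tau": joint torques, N m; "position": TCP position; "tcp_rot": TCP orientation; "force": force on the tool from outside, world axes, zero at the start; "moment": the same for the moment, N m; "opening": opening from 0.0 (shut) to 1.0 (fully open).
Only numpy, scipy, OpenCV 4.12 (cv2) and the standard library are available. Lean on these libraries where they do the work, as an engineer would, in place of code of your own. Each camera call takes 0.05 s, during which the arm holds its last target.

## Working session

There is one attempt and no reset: what is moved stays moved. The work goes in short steps, Python scripts to look and compute and a tool call to move; the robot and the scene stay as the last step left them, time stands still between calls to the robot, and variables do not carry over. Pictures are saved under pics/ and viewed, and the job is handed in when it is done.

Besides the shell and the picture viewer there is one more tool, called after ">>>" by a JSON object that holds its "api" and its "payload", one argument or row to a line. step_arm: Moves the arm, as the interface text tells. Its arguments: {"type":"object","properties":{"motion":{"type":"array"}},"required":["motion"]}

```bash
ls; mkdir -p pics; python3 - <<'E'
from rig import bot
import cv2,numpy as np
s=bot.read_state(); print(s); print(bot.grip_point_offset)
for n in ["scene","top","wrist"]:
    c=bot.capture(n); cv2.imwrite(f"pics/{n}0.png",c["frame"][:,:,::-1]); np.savez(f"{n}0.npz",**c)
    print(n,c["fx"],c["fy"],c["cx"],c["cy"],np.round(c["cam_to_world"],4).tolist())
E
```

```text
pics
{'time_s': 0.0, 'joint_positions': array([ 6.62611966e+01,  3.02795410e+01,  8.21565904e+01, -9.72156120e-04,
        6.76865011e+01, -1.02261104e+01]), 'qvel': array([ 0.02156042, -0.00518133,  0.05428783,  0.06049662, -0.03315456,
        0.01546676]), 'tau': array([ 3.31017209e-04, -4.40035987e+01, -1.76597482e+01,  6.32011145e-02,
        5.79392700e-02, -1.64493131e-04]), 'position': array([0.14586034, 0.60739377, 0.40376389]), 'tcp_rot': array([[-8.47263376e-04, -9.72319535e-01,  2.33653598e-01],
       [-1.96556542e-03,  2.33654850e-01,  9.72317617e-01],
       [-9.99997709e-01,  3.64547672e-04, -2.10912486e-03]]), 'force': array([ 0.28971312, -0.02385404, -0.45733232]), 'moment': array([ 1.88143928e-02, -9.30033346e-03, -1.38713695e-05]), 'opening': 0.9985949079603795}
0.1635
scene 436.48643428564435 436.48643428564435 254.68945800935043 191.70420274836397 [[0.6063, -0.4013, 0.6866, -0.3455], [-0.7953, -0.3039, 0.5246, -0.6712], [-0.0019, -0.8641, -0.5033, 0.7447], [0.0, 0.0, 0.0, 1.0]]
top 356.42439750803635 356.42439750803635 255.96617996283646 189.07013941429128 [[-0.0054, -0.9823, 0.1873, 0.3054], [-0.9999, 0.0024, -0.0162, 0.0135], [0.0155, -0.1873, -0.9822, 1.299], [0.0, 0.0, 0.0, 1.0]]
wrist 325.3529659366386 325.3529659366386 250.22602109334454 193.3616300604685 [[0.2341, 0.9355, 0.2646, 0.0726], [0.9722, -0.2248, -0.0652, 0.6252], [-0.0016, 0.2725, -0.9621, 0.3829], [0.0, 0.0, 0.0, 1.0]]
```

View pics/scene0.png

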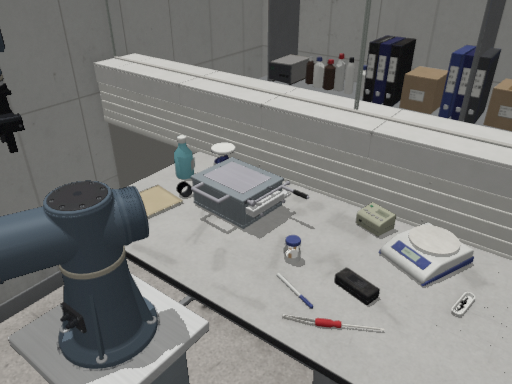

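View pics/top0.png

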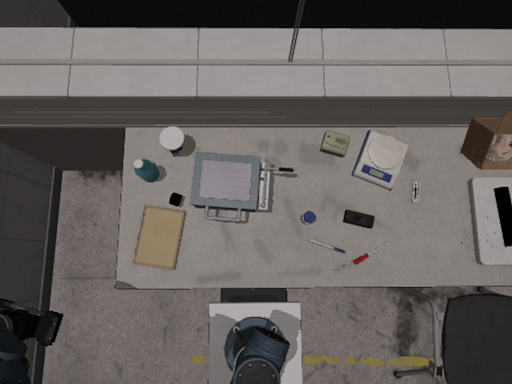

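```bash
python3 - <<'E'
import cv2
a=cv2.imread("pics/top0.png")[140:235,170:310]; cv2.imwrite("pics/top0z.png",cv2.resize(a,None,fx=5.6,fy=5.6,interpolation=cv2.INTER_CUBIC))
a=cv2.imread("pics/scene0.png")[150:250,160:320]; cv2.imwrite("pics/scene0z.png",cv2.resize(a,None,fx=5,fy=5,interpolation=cv2.INTER_CUBIC))
E
```

```text
(no output)
```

View pics/top0z.png

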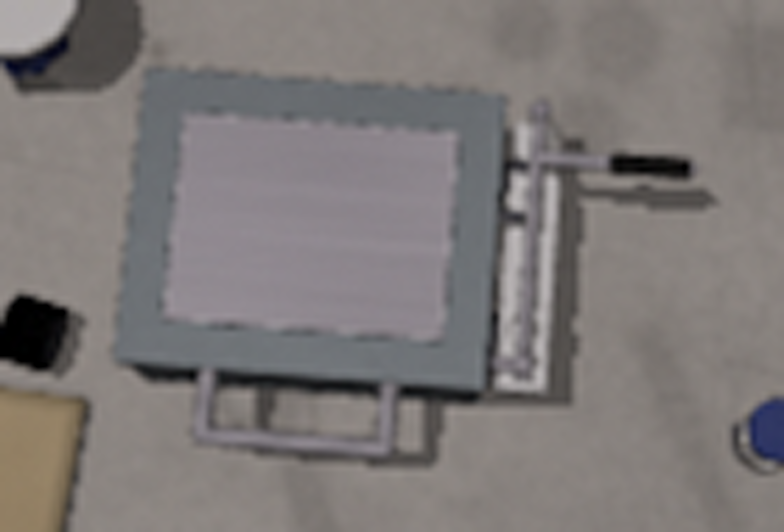

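View pics/scene0z.png

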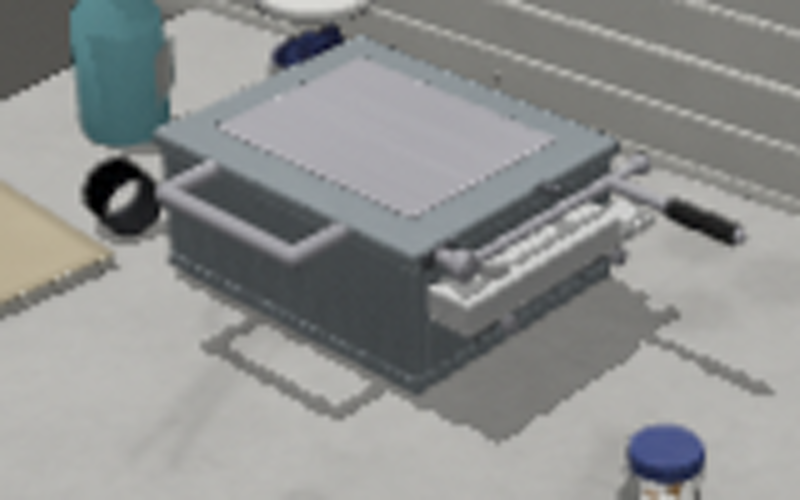

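View pics/wrist0.png

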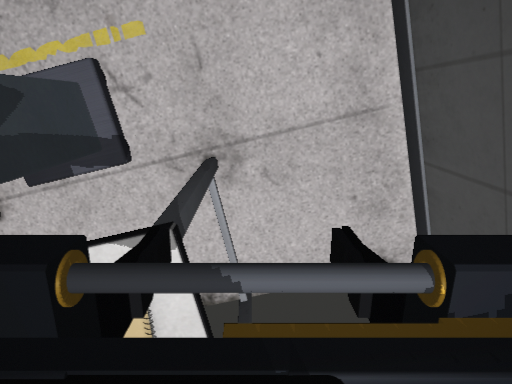

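```bash
cat > h.py <<'E'
import numpy as np,cv2
def load(f):
    d=np.load(f); return {k:d[k] for k in d}
def cloud(c):
    z=c["range_z"]; v,u=np.mgrid[0:z.shape[0],0:z.shape[1]]
    p=np.stack([(u-c["cx"])/c["fx"]*z,(v-c["cy"])/c["fy"]*z,z],-1)
    T=c["cam_to_world"]; w=p@T[:3,:3].T+T[:3,3]; w[z==0]=np.nan; return w
def proj(c,P):
    T=c["cam_to_world"]; q=(np.atleast_2d(P)-T[:3,3])@T[:3,:3]
    return np.stack([q[:,0]/q[:,2]*c["fx"]+c["cx"],q[:,1]/q[:,2]*c["fy"]+c["cy"]],-1)
def ray(c,u,v,z):
    T=c["cam_to_world"]; d=T[:3,:3]@np.array([(u-c["cx"])/c["fx"],(v-c["cy"])/c["fy"],1]); o=T[:3,3]
    return o+d*(z-o[2])/d[2]
E
python3 - <<'E'
from h import *
from scipy.optimize import least_squares
top=load("top0.npz"); sc=load("scene0.npz")
w=cloud(top)[140:235,170:310]; 
for c,n in((top,'top'),(sc,'scene')):
    W=cloud(c); m=(W[...,2]>.098)&(W[...,2]<.116)&(W[...,0]>.3)&(W[...,0]<.95)&(abs(W[...,1])<.4)
    print(n,m.sum(),np.nanmedian(W[m],0))
    mm=m.astype(np.uint8); k,l,st,ce=cv2.connectedComponentsWithStats(mm); i=1+np.argmax(st[1:,4])
    pts=W[l==i][:,:2]; r=cv2.minAreaRect((pts*1000).astype(np.float32)); print(r, np.median(W[l==i][:,2]))
# corner fit
T=np.array([(147,70),(507,97),(485,395),(115,360)])/5.6+[170,140]  # BL BR FR FL
S=np.array([(158,130),(365,40),(620,147),(418,255)])/5+[160,150] # FL BL BR FR
L=lambda x,y:np.array([x,y,.106])
C=dict(FL=L(-.09,.113),FR=L(-.09,-.113),BL=L(.096,.113),BR=L(.096,-.113))
def mod(p,Q):
    a=p[2];R=np.array([[np.cos(a),-np.sin(a),0],[np.sin(a),np.cos(a),0],[0,0,1]]);return Q@R.T+[p[0],p[1],0]
def f(p,w=(1,1)):
    a=proj(top,mod(p,np.array([C[k] for k in("BL","BR","FR","FL")])))-T
    b=proj(sc,mod(p,np.array([C[k] for k in("FL","BL","BR","FR")])))-S
    return np.r_[a.ravel()*w[0],b.ravel()*w[1]]
for ww in((1,1),(1,0),(0,1)):
    r=least_squares(f,[.6,.1,0],args=(ww,)); print(ww,r.x,np.degrees(r.x[2]),np.round(f(r.x),1))
E
```

```text
top 4887 [0.58178225 0.10265259 0.10687466]
((536.4144287109375, 43.31083679199219), (344.1215515136719, 231.49429321289062), 85.01422119140625) 0.10714187591639046
scene 4017 [0.59833497 0.06517449 0.10672896]
((538.6512451171875, 38.33294677734375), (345.58441162109375, 235.90760803222656), 85.20306396484375) 0.1068439710990075
(1, 1) [ 0.56085461  0.09324218 -0.08742698] -5.009196752736216 [ 0.8 -1.1  1.4 -0.5  1.  -0.6  0.3  0.  -1.9  0.  -0.9 -1.3  0.3 -1.3
 -1.2  0.6]
(1, 0) [ 0.55906754  0.0961898  -0.08497456] -4.868683481782785 [-0.2 -0.5  0.5 -0.1  0.2 -0.2 -0.6  0.7 -3.   0.  -2.  -1.3 -0.8 -1.4
 -2.3  0.5]
(0, 1) [ 0.56113134  0.08988475 -0.09189473] -5.2651802355643 [ 1.9 -1.3  2.5 -0.4  1.9 -0.6  1.2 -0.2 -1.   0.2  0.1 -1.1  1.3 -0.9
 -0.4  1. ]
```

```bash
cat >> h.py <<'E'
def mod(p,Q):
    a=p[2];R=np.array([[np.cos(a),-np.sin(a),0],[np.sin(a),np.cos(a),0],[0,0,1]]);return np.atleast_2d(Q)@R.T+[p[0],p[1],0]
E
python3 - <<'E'
from h import *
from scipy.optimize import least_squares
top=load("top0.npz"); sc=load("scene0.npz")
T=(np.array([(147,70),(507,97),(485,395),(115,360)])+.5)/5.6+[169.5,139.5]
S=(np.array([(158,130),(365,40),(620,147),(418,255)])+.5)/5+[159.5,149.5]
z=.106
Lt=np.array([(.096,.113,z),(.096,-.113,z),(-.09,-.113,z),(-.09,.113,z)])
Ls=Lt[[3,0,1,2]]
f=lambda p,w:np.r_[(proj(top,mod(p,Lt))-T).ravel()*w[0],(proj(sc,mod(p,Ls))-S).ravel()*w[1]]
for ww in((1,1),(1,0),(0,1)):
    r=least_squares(f,[.6,.1,0],args=(ww,)); print(ww,r.x,np.degrees(r.x[2]),np.round(r.fun,1))
    if ww==(1,1):p=r.x
pts=np.array([(-.132,.055,.1),(-.132,-.055,.1),(-.132,0,.1),(.055,-.204,.1),(.055,-.229,.1),(.055,-.179,.1),(-.075,-.134,.1),(.085,-.134,.1),(-.06,-.134,.086),(-.083,-.134,.086),(-.037,-.134,.086)])
for c,n,x0,y0,wd,h,s in((top,'top',170,140,140,95,5.6),(sc,'scene',160,150,160,100,5)):
    im=cv2.resize(cv2.imread(f"pics/{n}0.png")[y0:y0+h,x0:x0+wd],None,fx=s,fy=s,interpolation=cv2.INTER_CUBIC)
    for q in (proj(c,mod(p,np.r_[pts,Lt]))-[x0-.5,y0-.5])*s-.5:
        cv2.circle(im,tuple(int(round(v)) for v in q),3,(0,0,255),1)
    cv2.imwrite(f"pics/{n}0o.png",im)
print(mod(p,pts[2:4]))
E
```

```text
(1, 1) [ 0.56201225  0.09517231 -0.08712543] -4.99191918657775 [ 0.6 -1.   1.3 -0.4  0.9 -0.5  0.1  0.1 -1.6  0.1 -0.7 -1.2  0.4 -1.2
 -1.   0.6]
(1, 0) [ 0.56050407  0.09760657 -0.08487718] -4.863104121951358 [-0.1 -0.5  0.5 -0.   0.2 -0.2 -0.6  0.7 -0.   0.  -0.  -0.  -0.  -0.
 -0.   0. ]
(0, 1) [ 0.56230696  0.09242254 -0.09111454] -5.2204787984461385 [ 0.  -0.   0.  -0.   0.  -0.   0.  -0.  -0.9  0.2  0.1 -1.   1.2 -0.9
 -0.4  0.9]
[[ 0.43051293  0.10665832  0.1       ]
 [ 0.59905252 -0.11283975  0.1       ]]
```

View pics/top0o.png

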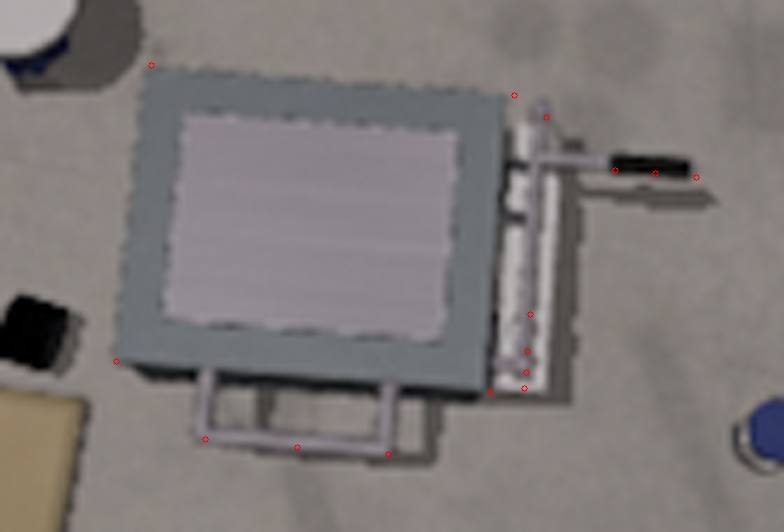

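View pics/scene0o.png

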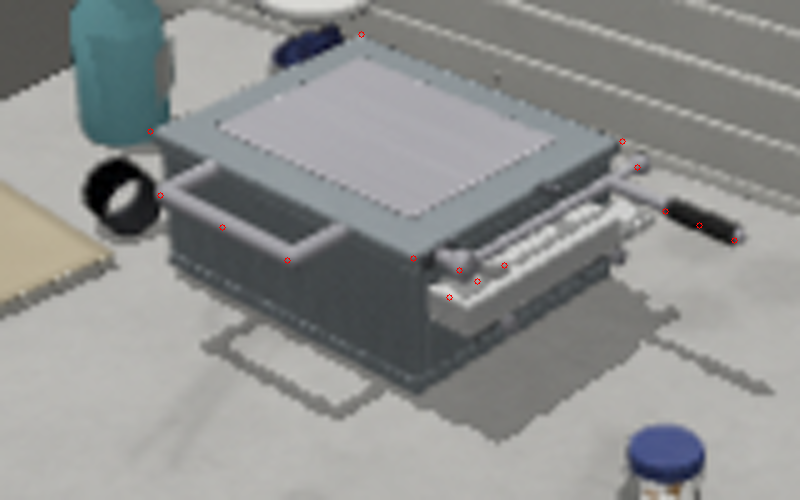

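>>> {"api": "step_arm", "payload": {
  "motion": [
    [[0,0,-7,24,-42,0,36],[0,0,-14,48,-84,0,36],[0,0,-21,71,-126,0,36],[0,0,-28,95,-167,0,36],[0,0,-35,118,-209,0,36],[0,0,-42,142,-250,0,36],[0,0,-48,166,-292,0,36],[0,0,-55,190,-334,0,36],[0,0,-62,213,-376,0,36],[0,0,-68,237,-418,0,36],[0,0,-75,261,-460,0,36],[0,0,-81.5,284.5,-501,-40,36]]
  ]
}}

```text
time_s: 1.15
position: [0.3931, 0.1729, 0.393]
tcp_rot: [[0.006, 0.093, 0.996], [0.001, 0.996, -0.093], [-1.0, 0.001, 0.006]]
force: [0.5, 0.4, -1.1]
opening: 0.415
```

>>> {"api": "step_arm", "payload": {
  "motion": [
    [[0,0,0,0,0,0,36],[0,0,0,0,0,0,36],[0,0,0,0,0,0,36]]
  ]
}}

```text
time_s: 1.4
position: [0.3914, 0.1747, 0.3911]
tcp_rot: [[-0.002, 0.088, 0.996], [0.0, 0.996, -0.088], [-1.0, 0.0, -0.002]]
force: [-0.2, 0.4, -1.1]
opening: 0.42
```

>>> {"api": "step_arm", "payload": {
  "motion": [
    [[0,0,0,20,-34,-15,36],[0,0,0,39,-68,-40,36],[0,0,0,39,-68,-60,36],[0,0,0,39,-68,-60,36],[0,0,0,39,-68,-60,36]]
  ]
}}

```text
time_s: 1.82
position: [0.4296, 0.108, 0.3308]
tcp_rot: [[-0.004, 0.085, 0.996], [0.0, 0.996, -0.085], [-1.0, 0.0, -0.004]]
force: [0.2, -0.4, -0.1]
opening: 0.418
```

```bash
cat >> h.py <<'E'
def shot(bot,n,f):
    c=bot.capture(n); cv2.imwrite(f"pics/{f}.png",c["frame"][:,:,::-1]); np.savez(f"{f}.npz",**c); return c
E
python3 - <<'E'
from h import *
from rig import bot
s=bot.read_state(); print(s["position"],s["joint_positions"],s["force"])
c=shot(bot,"wrist","w1")
for P in ((.4305,.1067,.1),): print(proj(c,P))
p=s["position"]+s["tcp_rot"][:,0]*.1635; print(p,proj(c,p))
E
```

```text
[0.42962088 0.10802637 0.33081051] [-4.03874676e-01  2.36023308e+01  1.11775208e+02  3.42888990e-02
  4.48596744e+01  4.46682193e+00] [ 0.18440305 -0.43910033 -0.13358581]
[[253.95129824 217.13589072]]
[0.42894449 0.10810016 0.16731192] [[251.34184477 262.39305475]]
```

View pics/w1.png

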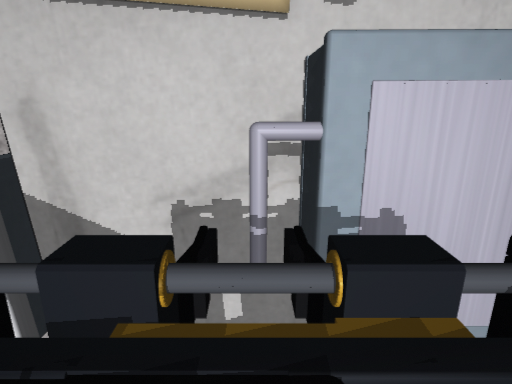

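>>> {"api": "step_arm", "payload": {
  "motion": [
    [[0,0,0,3.5,0,-25,36],[0,0,0,3.5,0,-50,36],[0,0,0,3.5,0,-67,36],[0,0,0,3.5,0,-67,36],[0,0,0,3.5,0,-67,36]]
  ]
}}

```text
time_s: 2.28
position: [0.4337, 0.1081, 0.2651]
tcp_rot: [[-0.0, 0.085, 0.996], [0.0, 0.996, -0.085], [-1.0, 0.0, -0.0]]
force: [-0.2, -0.6, 0.4]
opening: 0.417
```

```bash
python3 - <<'E'
from h import *
from rig import bot
s=bot.read_state(); print(s["position"],s["force"])
c=shot(bot,"wrist","w2"); c=shot(bot,"scene","s2")
cv2.imwrite("pics/s2z.png",cv2.resize(c["frame"][150:250,140:320,::-1],None,fx=4.4,fy=4.4,interpolation=cv2.INTER_CUBIC))
E
```

```text
[0.43374354 0.10807073 0.26507266] [-0.16511045 -0.59517878  0.35640498]
```

View pics/w2.png

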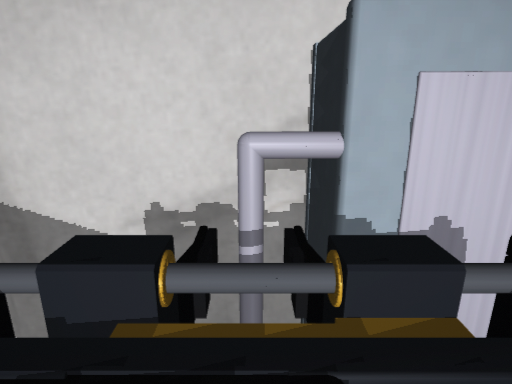

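View pics/s2z.png

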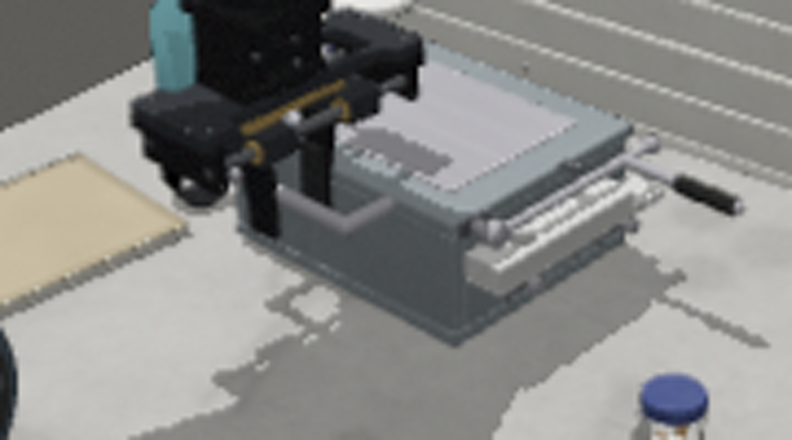

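>>> {"api": "step_arm", "payload": {
  "motion": [
    [[0,0,0,0,0,0,5],[0,0,0,0,0,0,5],[0,0,0,0,0,0,5],[0,0,0,0,0,0,5],[0,0,0,0,0,0,5],[0,0,0,0,0,0,5]]
  ]
}}

```text
time_s: 2.88
position: [0.4339, 0.1068, 0.2647]
tcp_rot: [[-0.001, 0.087, 0.996], [0.0, 0.996, -0.087], [-1.0, 0.0, -0.001]]
force: [-1.7, 1.2, 5.5]
opening: 0.126
```

```bash
python3 -c "
import numpy as np
for t in np.r_[np.arange(0.05,.66,.05),np.arange(.7,1.45,.05)]:
    d=222*(1-np.cos(t)); print(round(t,2),np.round([d*.9962,-d*.087,222*np.sin(t)],1))"
```

```text
0.05 [ 0.3 -0.  11.1]
0.1 [ 1.1 -0.1 22.2]
0.15 [ 2.5 -0.2 33.2]
0.2 [ 4.4 -0.4 44.1]
0.25 [ 6.9 -0.6 54.9]
0.3 [ 9.9 -0.9 65.6]
0.35 [13.4 -1.2 76.1]
0.4 [17.5 -1.5 86.5]
0.45 [22.  -1.9 96.6]
0.5 [ 27.1  -2.4 106.4]
0.55 [ 32.6  -2.8 116. ]
0.6 [ 38.6  -3.4 125.4]
0.65 [ 45.1  -3.9 134.4]
0.7 [ 52.   -4.5 143. ]
0.75 [ 59.3  -5.2 151.3]
0.8 [ 67.1  -5.9 159.3]
0.85 [ 75.2  -6.6 166.8]
0.9 [ 83.7  -7.3 173.9]
0.95 [ 92.5  -8.1 180.6]
1.0 [101.7  -8.9 186.8]
1.05 [111.1  -9.7 192.6]
1.1 [120.8 -10.6 197.8]
1.15 [130.8 -11.4 202.6]
1.2 [141.  -12.3 206.9]
1.25 [151.4 -13.2 210.7]
1.3 [162.  -14.1 213.9]
1.35 [172.7 -15.1 216.6]
1.4 [183.6 -16.  218.8]
```

>>> {"api": "step_arm", "payload": {
  "motion": [
    [[0,0,0,0.3,0,11,5],[0,0,0,1.1,0,22,5],[0,0,0,2.5,0,33,5],[0,0,0,4.4,0,44,5],[0,0,0,7,0,55,5],[0,0,0,10,-1,65.5,5],[0,0,0,13.4,-1,76,5],[0,0,0,17.5,-1.5,86.5,5],[0,0,0,22,-2,96.5,5],[0,0,0,27,-2.5,106.5,5],[0,0,0,27,-2.5,106.5,5]]
  ]
}}

```text
time_s: 3.8
position: [0.4602, 0.1044, 0.371]
tcp_rot: [[-0.005, 0.088, 0.996], [0.001, 0.996, -0.088], [-1.0, 0.0, -0.005]]
force: [-3.8, 1.5, -0.5]
opening: 0.123
```

>>> {"api": "step_arm", "payload": {
  "motion": [
    [[0,0,0,5.5,0,9.5,5],[0,0,0,11.5,-1,19,5],[0,0,0,18,-1.5,28,5],[0,0,0,25,-2,36.5,5],[0,0,0,32,-2.5,45,5],[0,0,0,40,-3.5,53,5],[0,0,0,48,-4,60.5,5],[0,0,0,56.5,-5,67.5,5],[0,0,0,65.5,-5.5,74,5],[0,0,0,74.5,-6.5,80.5,5],[0,0,0,74.5,-6.5,80.5,5]]
  ]
}}

```text
time_s: 4.72
position: [0.5325, 0.0985, 0.4527]
tcp_rot: [[-0.014, 0.087, 0.996], [0.002, 0.996, -0.087], [-1.0, 0.0, -0.014]]
force: [-15.8, 1.3, 19.7]
opening: 0.131
```

>>> {"api": "step_arm", "payload": {
  "motion": [
    [[0,0,0,-1.5,0,2,5],[0,0,0,7.5,-1,8.5,5],[0,0,0,17,-1.5,14,5],[0,0,0,27,-2.5,19,5],[0,0,0,37.5,-3.5,23,5],[0,0,0,48,-4.5,27,5],[0,0,0,58.5,-5,30,5],[0,0,0,58.5,-5,30,5]]
  ]
}}

```text
time_s: 5.38
position: [0.5948, 0.0931, 0.4831]
tcp_rot: [[0.002, 0.087, 0.996], [0.001, 0.996, -0.087], [-1.0, 0.001, 0.002]]
force: [-3.0, 1.6, 9.7]
opening: 0.126
```

>>> {"api": "step_arm", "payload": {
  "motion": [
    [[0,0,0,9,-1,3,5],[0,0,0,18,-1.5,5,5],[0,0,0,18,-1.5,5,5]]
  ]
}}

```text
time_s: 5.63
position: [0.6128, 0.0915, 0.487]
tcp_rot: [[0.001, 0.087, 0.996], [0.001, 0.996, -0.087], [-1.0, 0.001, 0.001]]
force: [-2.2, 0.9, 5.3]
opening: 0.126
```

```bash
python3 - <<'E'
from h import *
from rig import bot
s=bot.read_state(); print(s["position"],s["force"],s["joint_positions"])
c=shot(bot,"scene","s3")
cv2.imwrite("pics/s3z.png",cv2.resize(c["frame"][100:250,140:320,::-1],None,fx=4,fy=4,interpolation=cv2.INTER_CUBIC))
E
```

```text
[0.6128431  0.09150195 0.48701732] [-2.1503963   0.90224823  5.30612562] [-1.84050244e+00  2.53051219e+01  7.70866858e+01  6.55130849e-02
  7.75314994e+01  3.15072843e+00]
```

View pics/s3z.png

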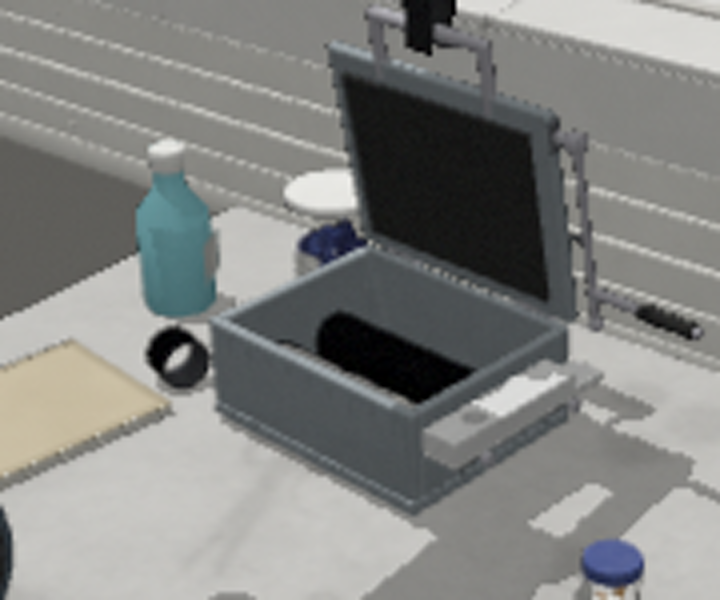

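>>> {"api": "step_arm", "payload": {
  "motion": [
    [[0,0,0,0,0,0,30],[0,0,0,0,0,0,36],[0,0,0,0,0,0,36],[0,0,0,0,0,20,36],[0,0,0,0,0,45,36],[0,0,0,0,0,60,36]]
  ]
}}

```text
time_s: 6.18
position: [0.6125, 0.091, 0.5478]
tcp_rot: [[0.002, 0.088, 0.996], [-0.0, 0.996, -0.088], [-1.0, -0.0, 0.002]]
force: [1.2, -0.4, -0.0]
opening: 0.397
```

```bash
python3 - <<'E'
from h import *
from rig import bot
s=bot.read_state(); print(s["position"],s["force"],s["opening"])
c=shot(bot,"scene","s4"); 
cv2.imwrite("pics/s4z.png",cv2.resize(c["frame"][130:230,215:315,::-1],None,fx=6,fy=6,interpolation=cv2.INTER_CUBIC))
t=shot(bot,"top","t4")
cv2.imwrite("pics/t4z.png",cv2.resize(t["frame"][140:235,180:310,::-1],None,fx=6,fy=6,interpolation=cv2.INTER_CUBIC))
P0=(.562,.0952,-.0871)
for u,v in((259,203.3),(274.6,192)):
    w=ray(c,u,v,.086); print(w, mod((0,0,.0871),w-[P0[0],P0[1],0]))
E
```

```text
[0.61249842 0.09104659 0.54778902] [ 1.18469475 -0.36294736 -0.02217578] 0.3972898467148397
[ 0.50802675 -0.03448429  0.086     ] [[-0.04248742 -0.13388781  0.086     ]]
[ 0.5876947  -0.03317501  0.086     ] [[ 0.03676463 -0.12565319  0.086     ]]
```

View pics/s4z.png

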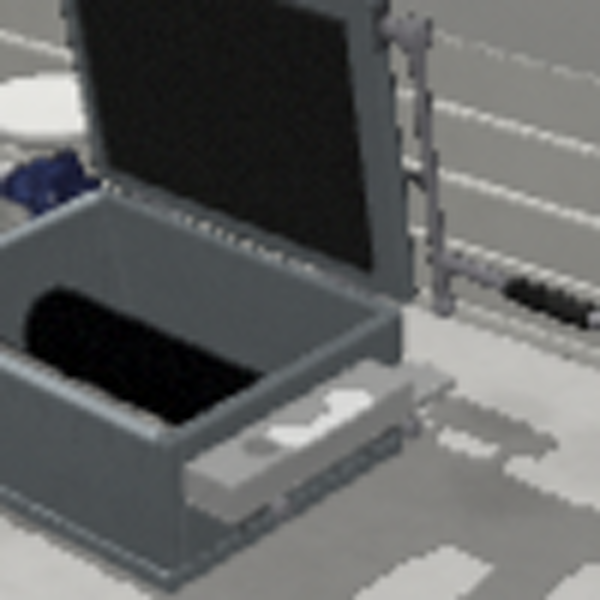

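View pics/t4z.png

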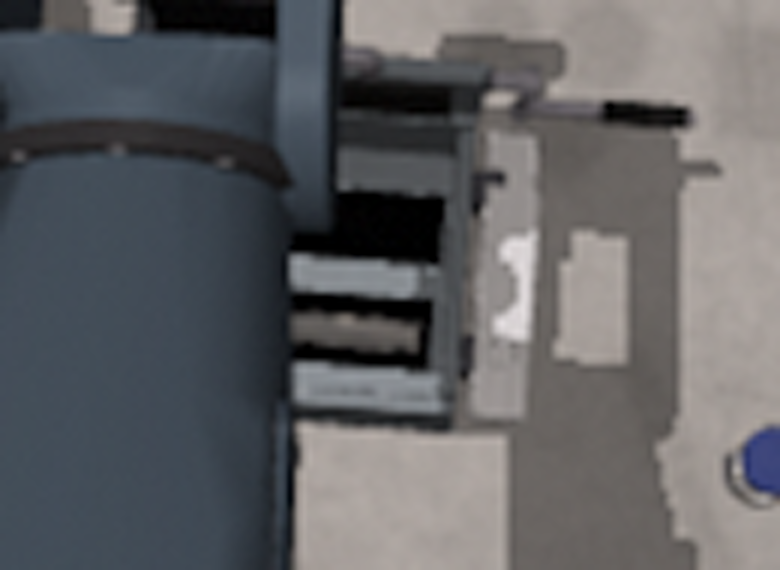

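>>> {"api": "step_arm", "payload": {
  "motion": [
    [[0,0,0,3,-40,0,36],[0,0,0,6,-80,0,36],[0,0,0,9,-120,0,36],[0,0,0,12,-160,-20,36],[0,0,0,15,-200,-55,36],[0,0,0,15.5,-206,-90,36],[0,0,0,15.5,-206,-100,36],[0,0,0,15.5,-206,-100,36],[0,0,0,15.5,-206,-100,36]]
  ]
}}

```text
time_s: 7.03
position: [0.6273, -0.115, 0.4441]
tcp_rot: [[-0.004, 0.088, 0.996], [0.002, 0.996, -0.088], [-1.0, 0.001, -0.004]]
force: [0.3, 0.1, 0.6]
opening: 0.415
```

```bash
python3 - <<'E'
from h import *
from rig import bot
s=bot.read_state(); print(s["position"],s["force"],s["opening"],s["joint_positions"])
c=shot(bot,"wrist","w5"); cv2.imwrite("pics/w5z.png",cv2.resize(c["frame"][:,:,::-1],None,fx=1.5,fy=1.5,interpolation=cv2.INTER_CUBIC))
p=s["position"]+s["tcp_rot"][:,0]*.1635; print(p,proj(c,p))
t=load("t4.npz"); print(ray(t,180+650/6-.5,140+115/6-.5,.134))
P0=(.562,.0952,-.0871)
print(proj(c,mod(P0,[(.084,-.204,.134),(.084,-.134,.134),(-.06,-.134,.086),(-.06+.023,-.134,.086),(-.083,-.134,.086)])))
E
```

```text
[ 0.62728224 -0.11499257  0.44408963] [0.28514533 0.05806806 0.63647883] 0.4152115081063295 [-2.04137032e+01  2.90523664e+01  7.74835645e+01  1.10325993e-02
  7.37271917e+01 -1.53560452e+01]
[ 0.62658909 -0.11470236  0.28059136] [[251.24796457 262.34405876]]
[ 0.63216213 -0.11435045  0.134     ]
[[253.11789918 186.88355406]
 [253.18059763 108.10438471]
 [109.62122851 107.39088496]
 [132.47750866 107.3539759 ]
 [ 86.78251311 107.42776564]]
```

View pics/w5z.png

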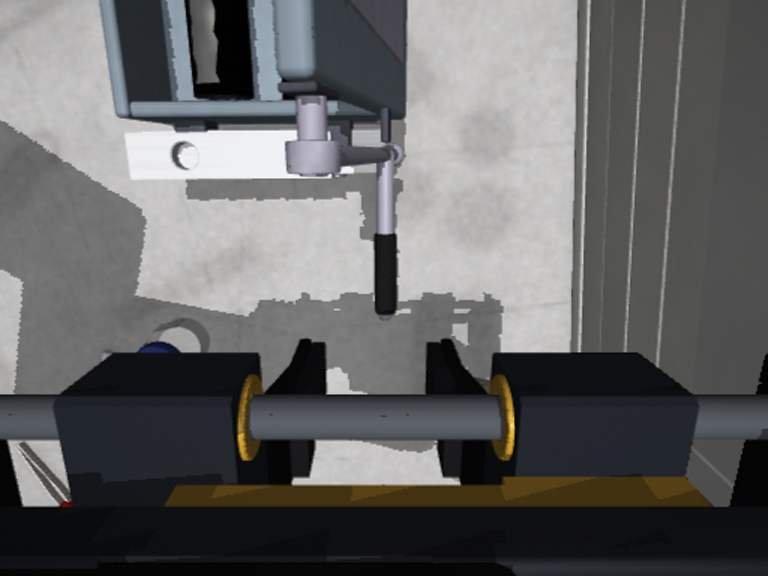

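```bash
python3 - <<'E'
from h import *
c=load("w5.npz")
P0=(.562,.0952,-.0871)
inv=lambda w: mod((0,0,.0871),w-[P0[0],P0[1],0])[0]
for n,u,v,z in(("hole",185,155,.086),("grip",385.5,273,.134),("gripin",385.5,234,.134),("gripout",385.5,313,.134),("pinbot",313,155,.262),("railnearL",130,160,.086)):
    w=ray(c,(u+.5)/1.5-.5,(v+.5)/1.5-.5,z); print(n,np.round(w,4),np.round(inv(w),4))
W=cloud(c); 
for u,v in((123,103),(257,170),(257,195),(225,140)): print(u,v,W[v,u])
print(W[103,105:145,2].round(3))
E
```

```text
hole [ 0.5049 -0.0302  0.086 ] [-0.0459 -0.1299  0.086 ]
grip [ 0.6317 -0.1109  0.134 ] [ 0.0874 -0.1992  0.134 ]
gripin [ 0.6337 -0.087   0.134 ] [ 0.0873 -0.1753  0.134 ]
gripout [ 0.6296 -0.1365  0.134 ] [ 0.0875 -0.2249  0.134 ]
pinbot [ 0.6127 -0.039   0.262 ] [ 0.0622 -0.1292  0.262 ]
railnearL [ 0.4676 -0.0302  0.086 ] [-0.0832 -0.1331  0.086 ]
123 103 [ 0.49975571 -0.02968327  0.07276137]
257 170 [ 0.63281287 -0.09856805  0.14046862]
257 195 [nan nan nan]
225 140 [ 0.59440032 -0.08488643 -0.00181264]
[0.086 0.087 0.084 0.086 0.086 0.085 0.084 0.087 0.086 0.085 0.082 0.08
 0.077 0.074 0.073 0.074 0.073 0.072 0.073 0.075 0.073 0.072 0.073 0.074
 0.073 0.073 0.075 0.083 0.084 0.085 0.085 0.084 0.085 0.086 0.085 0.086
 0.085 0.085 0.085 0.085]
```

>>> {"api": "step_arm", "payload": {
  "motion": [
    [[6,-0.5,0,0,-16,-20,36],[12,-1,0,-0.5,-32,-45,36],[18,-1.6,0,-1,-48,-75,36],[24.9,-2.2,0,-1.5,-64.5,-102,36],[24.9,-2.2,0,-1.5,-64.5,-115,36],[24.9,-2.2,0,-1.5,-64.5,-115,36],[24.9,-2.2,0,-1.5,-64.5,-115,36]]
  ]
}}

```text
time_s: 7.67
position: [0.6267, -0.1782, 0.3324]
tcp_rot: [[0.037, 0.078, 0.996], [0.419, 0.904, -0.086], [-0.907, 0.421, 0.001]]
force: [-0.8, 0.7, 0.4]
opening: 0.416
```

```bash
python3 - <<'E'
from h import *
from rig import bot
s=bot.read_state(); print(s["position"],s["tcp_rot"],s["force"],s["joint_positions"])
c=shot(bot,"wrist","w6")
p=s["position"]+s["tcp_rot"][:,0]*.1635; print(p,proj(c,p),proj(c,[.6317,-.1109,.134]))
E
```

```text
[ 0.62668725 -0.17815452  0.33241543] [[ 0.0371984   0.07766446  0.99628536]
 [ 0.41898374  0.90390172 -0.08610641]
 [-0.90723145  0.42063038  0.00108355]] [-0.8100324   0.69529568  0.41144865] [-29.9089374   38.56655624  80.43572882  23.47135942  73.42023053
 -34.23869628]
[ 0.63276919 -0.10965068  0.18408309] [[251.23067901 261.54272996]] [[249.46675841 259.73478126]]
```

View pics/w6.png

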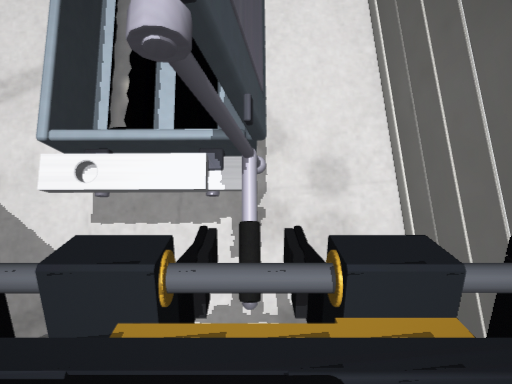

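>>> {"api": "step_arm", "payload": {
  "motion": [
    [[0,0,0,-1,0,-20,36],[0,0,0,-1,0,-40,36],[0,0,0,-1,0,-50,36],[0,0,0,-1,0,-50,36],[0,0,0,-1,0,-50,5],[0,0,0,-1,0,-50,5],[0,0,0,-1,0,-50,5],[0,0,0,-1,0,-50,5],[0,0,0,-1,0,-50,5]]
  ]
}}

```text
time_s: 8.47
position: [0.6255, -0.1794, 0.2824]
tcp_rot: [[0.039, 0.078, 0.996], [0.42, 0.903, -0.088], [-0.907, 0.422, 0.002]]
force: [-0.1, -0.5, 2.9]
opening: 0.146
```

```bash
python3 - <<'E'
from h import *
from rig import bot
s=bot.read_state(); p=s["position"]+s["tcp_rot"][:,0]*.1635; print(p,s["force"],s["opening"])
c=shot(bot,"wrist","w7")
W=cloud(c)
c=shot(bot,"scene","s7")
cv2.imwrite("pics/s7z.png",cv2.resize(c["frame"][110:230,200:330,::-1],None,fx=5,fy=5,interpolation=cv2.INTER_CUBIC))
# linkage
P1=(.5652,.0992,-.0871)
q=mod((0,0,.0871),p-[P1[0],P1[1],0])[0]; print("grip chest",q)
E
```

```text
[ 0.63181034 -0.11065226  0.13415845] [-0.123214   -0.5254261   2.89301064] 0.1456042462224619
grip chest [ 0.08461287 -0.20326233  0.13415845]
```

View pics/s7z.png

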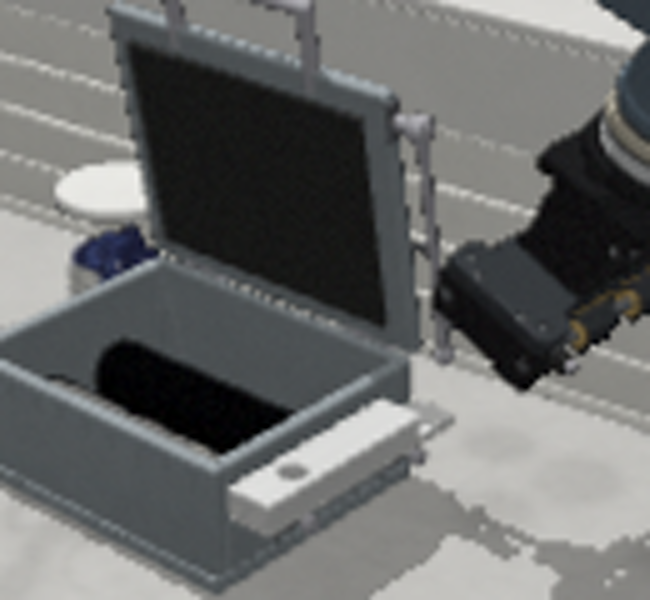

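View pics/w7.png

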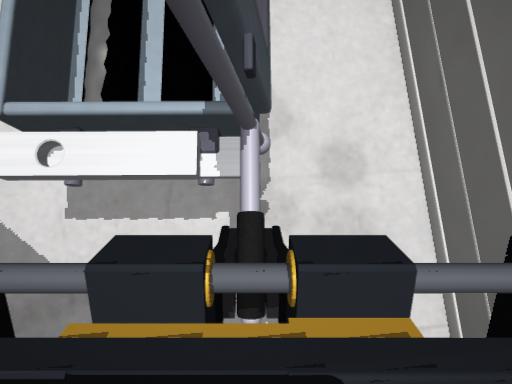

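```bash
cat > link.py <<'E'
import numpy as np
from scipy.optimize import fsolve
H=np.array([90.,100.])
def pin(t): return H+165*np.array([-np.cos(t),np.sin(t)])
def rod(t,f): return np.array([np.cos(t+f),-np.sin(t+f)])
def grip(t,f): return pin(t)+130*rod(t,f)
def foot(t,f): return pin(t)+160*rod(t,f)
def solve(F,g=(1.,.95)): return fsolve(lambda x:foot(*x)-F,g)
def fromgrip(G,g=(1.,.95)): return fsolve(lambda x:grip(*x)-G,g)
E
python3 - <<'E'
from h import *; from link import *
P1=(.5652,.0992,-.0871)
inv=lambda w: mod((0,0,.0871),w-[P1[0],P1[1],0])[0]
for n,u,v in (("w5",122.8,102.8),("w6",87.5,172),("w7",50,153)):
    w=ray(load(n+".npz"),u,v,.086); print(n,w,inv(w))
t0=1.41; G0=grip(t0,0); print(G0)
def pr(t,f,l):
    d=grip(t,f)-G0; print(l,np.round([t,f],2),"foot",foot(t,f).round(1),"grip",grip(t,f).round(1),"d world",np.round([d[0]*.9962,-d[0]*.0871,d[1]],1))
for f in np.arange(.1,.65,.1): pr(t0,f,"A")
for F in ((-15,113),(-25,106),(-32,101),(-38,97),(-38,93),(-43,93),(-49,93),(-49,81)):
    pr(*solve(F),"B")
E
```

```text
w5 [ 0.50464586 -0.02986548  0.086     ] [-0.0490972  -0.13384382  0.086     ]
w6 [ 0.50615778 -0.03181029  0.086     ] [-0.04742183 -0.13564973  0.086     ]
w7 [ 0.50515652 -0.03096966  0.086     ] [-0.04849242 -0.13489939  0.086     ]
[ 84.3963491  134.54850354]
A [1.41 0.1 ] foot [ 73.3 103.2] grip [ 71.5 133.1] d world [-12.9   1.1  -1.4]
A [1.41 0.2 ] foot [ 57.3 103. ] grip [ 58.5 133. ] d world [-25.8   2.3  -1.6]
A [1.41 0.3 ] foot [ 41.4 104.4] grip [ 45.5 134.1] d world [-38.7   3.4  -0.4]
A [1.41 0.4 ] foot [ 25.7 107.4] grip [ 32.8 136.6] d world [-51.4   4.5   2. ]
A [1.41 0.5 ] foot [ 10.3 112. ] grip [ 20.3 140.3] d world [-63.8   5.6   5.7]
A [1.41 0.6 ] foot [ -4.5 118.1] grip [  8.3 145.2] d world [-75.8   6.6  10.7]
B [1.32 0.66] foot [-15. 113.] grip [ -3.  140.5] d world [-87.1   7.6   6. ]
B [1.22 0.72] foot [-25. 106.] grip [-14.1 133.9] d world [-98.1   8.6  -0.6]
B [1.16 0.77] foot [-32. 101.] grip [-21.6 129.1] d world [-105.6    9.2   -5.4]
B [1.11 0.81] foot [-38.  97.] grip [-27.8 125.2] d world [-111.8    9.8   -9.3]
B [1.08 0.81] foot [-38.  93.] grip [-28.7 121.5] d world [-112.7    9.9  -13. ]
B [1.06 0.84] foot [-43.  93.] grip [-33.1 121.3] d world [-117.1   10.2  -13.2]
B [1.05 0.88] foot [-49.  93.] grip [-38.4 121.1] d world [-122.4   10.7  -13.5]
B [0.96 0.89] foot [-49.  81.] grip [-40.8 109.8] d world [-124.7   10.9  -24.7]
```

>>> {"api": "step_arm", "payload": {
  "motion": [
    [[0,0,0,-6.5,0.5,-1,5],[0,0,0,-13,1,-1.5,5],[0,0,0,-19.5,1.5,-1.5,5],[0,0,0,-26,2.5,-1.5,5],[0,0,0,-32.5,3,-1,5],[0,0,0,-39,3.5,-0.5,5],[0,0,0,-45,4,0.5,5],[0,0,0,-51.5,4.5,2,5],[0,0,0,-57.5,5,4,5],[0,0,0,-64,5.5,5.5,5],[0,0,0,-70,6,8,5],[0,0,0,-76,6.5,10.5,5]]
  ]
}}

```text
time_s: 9.57
position: [0.5486, -0.173, 0.2931]
tcp_rot: [[0.038, 0.079, 0.996], [0.42, 0.903, -0.087], [-0.907, 0.422, 0.001]]
force: [0.7, -4.1, -9.7]
opening: 0.148
```

```bash
cat > st.py <<'E'
from h import *; from link import *
from rig import bot
s=bot.read_state(); p=s["position"]+s["tcp_rot"][:,0]*.1635
q=mod((0,0,.0871),p-[.5652,.0992,0])[0]*1000
x=fromgrip(q[[0,2]]); print("grip",q.round(1),"th,phi",x.round(3),"foot",foot(*x).round(1),"F",s["force"].round(1),"op",round(s["opening"],3),"t",s["time_s"])
E
python3 st.py; python3 -c "
from h import *
from rig import bot
c=shot(bot,'scene','s8')
cv2.imwrite('pics/s8z.png',cv2.resize(c['frame'][110:230,200:330,::-1],None,fx=5,fy=5,interpolation=cv2.INTER_CUBIC))"
```

```text
grip [   7.4 -203.6  144.9] th,phi [1.403 0.605] foot [ -5.3 117.7] F [ 0.7 -4.1 -9.7] op 0.148 t 9.5667
```

View pics/s8z.png

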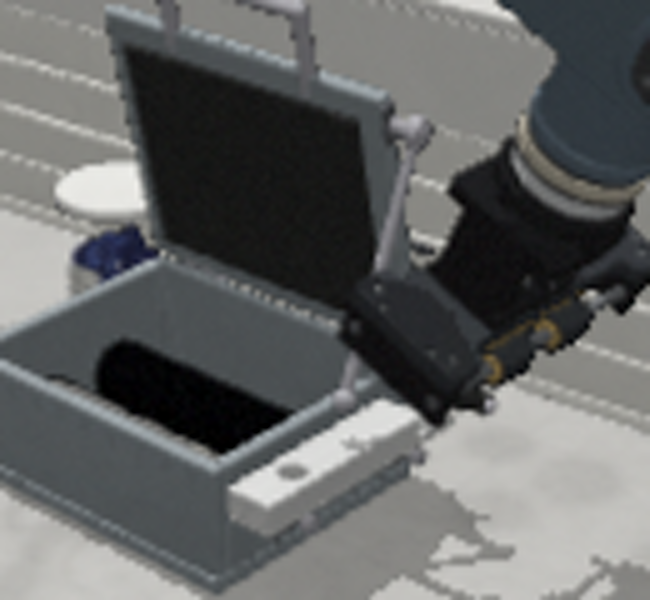

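>>> {"api": "step_arm", "payload": {
  "motion": [
    [[0,0,0,-5.5,0.5,-2,5],[0,0,0,-11,1,-4.5,5],[0,0,0,-16.5,1.5,-7.5,5],[0,0,0,-22,2,-11,5],[0,0,0,-25.5,2.5,-13.5,5],[0,0,0,-29.5,2.5,-16,5],[0,0,0,-33,3,-18,5],[0,0,0,-35,3.5,-19.5,5],[0,0,0,-35,3.5,-19.5,5]]
  ]
}}

```text
time_s: 10.37
position: [0.514, -0.1699, 0.2727]
tcp_rot: [[0.039, 0.079, 0.996], [0.42, 0.903, -0.088], [-0.907, 0.421, 0.002]]
force: [-1.6, -6.3, 2.1]
opening: 0.149
```

```bash
python3 st.py; python3 -c "
from h import *
from rig import bot
c=shot(bot,'scene','s9')
cv2.imwrite('pics/s9z.png',cv2.resize(c['frame'][110:230,200:330,::-1],None,fx=5,fy=5,interpolation=cv2.INTER_CUBIC))
c=shot(bot,'wrist','w9')"
```

```text
grip [ -27.2 -203.6  124.5] th,phi [1.103 0.803] foot [-37.1  96.1] F [-1.6 -6.3  2.1] op 0.149 t 10.3667
```

View pics/s9z.png

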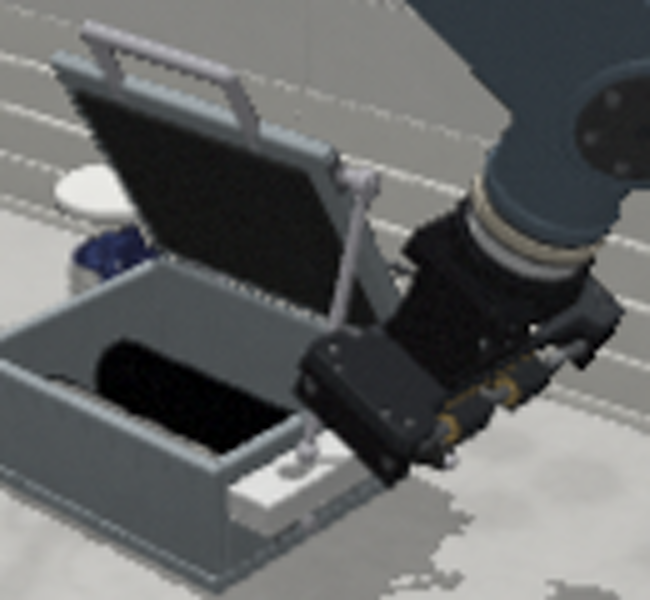

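View pics/w9.png

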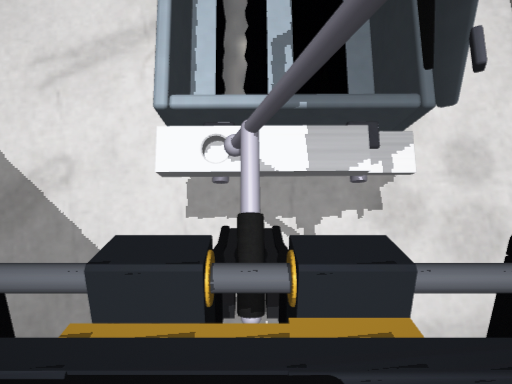

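>>> {"api": "step_arm", "payload": {
  "motion": [
    [[0,0,0,-0.5,0,-1.5,5],[0,0,0,-0.7,0,-2.5,5],[0,0,0,-0.8,0,-3.3,5],[0,0,0,-0.8,0,-3.3,5]]
  ]
}}

```text
time_s: 10.8
position: [0.5137, -0.1701, 0.272]
tcp_rot: [[0.041, 0.078, 0.996], [0.421, 0.903, -0.088], [-0.906, 0.423, 0.004]]
force: [-2.0, -8.0, 17.9]
opening: 0.149
```

```bash
python3 st.py
```

```text
grip [ -27.2 -203.6  123.9] th,phi [1.098 0.802] foot [-36.9  95.5] F [-2.  -8.  17.9] op 0.149 t 10.8
```

>>> {"api": "step_arm", "payload": {
  "motion": [
    [[0,0,0,0,0,1.6,5],[0,0,0,-1.5,0.1,1.5,5],[0,0,0,-3,0.2,1.4,5],[0,0,0,-4.5,0.4,1.3,5],[0,0,0,-6,0.5,1.2,5],[0,0,0,-6,0.5,1.2,5]]
  ]
}}

```text
time_s: 11.3
position: [0.5079, -0.1693, 0.2712]
tcp_rot: [[0.04, 0.078, 0.996], [0.419, 0.904, -0.087], [-0.907, 0.421, 0.003]]
force: [-2.7, -6.8, -0.5]
opening: 0.148
```

```bash
python3 st.py
```

```text
grip [ -33.3 -203.6  122.9] th,phi [1.074 0.847] foot [-43.5  94.7] F [-2.7 -6.8 -0.5] op 0.148 t 11.3
```

>>> {"api": "step_arm", "payload": {
  "motion": [
    [[0,0,0,-1.3,0.1,-0.5,5],[0,0,0,-2.6,0.2,-1,5],[0,0,0,-3.8,0.3,-1.3,5],[0,0,0,-4.5,0.4,-1.8,5],[0,0,0,-4.5,0.4,-1.8,5]]
  ]
}}

```text
time_s: 11.72
position: [0.5026, -0.1689, 0.268]
tcp_rot: [[0.037, 0.079, 0.996], [0.419, 0.904, -0.088], [-0.907, 0.421, 0.001]]
force: [-0.2, -6.6, -1.8]
opening: 0.148
```

```bash
python3 st.py; python3 -c "
from h import *
from rig import bot
c=shot(bot,'wrist','w10'); cv2.imwrite('pics/w10z.png',cv2.resize(c['frame'][90:220,150:330,::-1],None,fx=4,fy=4,interpolation=cv2.INTER_CUBIC))"
```

```text
grip [ -38.9 -203.7  119.7] th,phi [1.034 0.886] foot [-49.1  91.5] F [-0.2 -6.6 -1.8] op 0.148 t 11.7167
```

View pics/w10z.png

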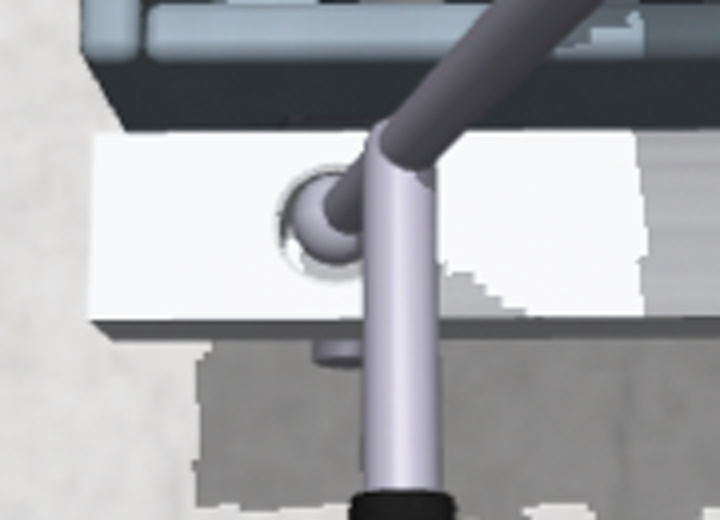

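>>> {"api": "step_arm", "payload": {
  "motion": [
    [[0,0,0,-0.5,0,-2,5],[0,0,0,-0.8,0,-4,5],[0,0,0,-1.2,0.1,-6,5],[0,0,0,-1.4,0.1,-7,5],[0,0,0,-1.4,0.1,-7,5]]
  ]
}}

```text
time_s: 12.18
position: [0.5011, -0.1688, 0.2611]
tcp_rot: [[0.037, 0.079, 0.996], [0.419, 0.904, -0.087], [-0.907, 0.421, 0.0]]
force: [-1.8, -6.1, -1.4]
opening: 0.147
```

```bash
python3 st.py
```

```text
grip [ -40.4 -203.7  112.8] th,phi [0.98  0.892] foot [-49.3  84.2] F [-1.8 -6.1 -1.4] op 0.147 t 12.1833
```

Falling freely; press on to the bottom.

>>> {"api": "step_arm", "payload": {
  "motion": [
    [[0,0,0,-0.2,0,-1,5],[0,0,0,-0.3,0,-1.8,5],[0,0,0,-0.3,0,-1.8,5]]
  ]
}}

```text
time_s: 12.43
position: [0.501, -0.1689, 0.2606]
tcp_rot: [[0.038, 0.078, 0.996], [0.42, 0.903, -0.087], [-0.907, 0.422, 0.001]]
force: [-2.5, -7.3, 6.9]
opening: 0.147
```

```bash
python3 st.py
```

```text
grip [ -40.4 -203.7  112.4] th,phi [0.976 0.891] foot [-49.2  83.7] F [-2.5 -7.3  6.9] op 0.147 t 12.4333
```

>>> {"api": "step_arm", "payload": {
  "motion": [
    [[0,0,0,0,0,-0.5,5],[0,0,0,0,0,-0.5,5],[0,0,0,0,0,0.5,20],[0,0,0,0,0,0.5,36],[0,0,0,0,0,0.5,36],[0,0,0,0,0,0.5,36]]
  ]
}}

```text
time_s: 12.93
position: [0.5007, -0.1673, 0.2597]
tcp_rot: [[0.035, 0.08, 0.996], [0.423, 0.902, -0.087], [-0.905, 0.425, -0.002]]
force: [0.5, 0.2, -0.4]
opening: 0.358
```

>>> {"api": "step_arm", "payload": {
  "motion": [
    [[0,0,0,0,-4,9,36],[0,0,0,-1,-12,26,36],[0,0,0,-2,-21,45,36],[0,0,0,-3,-33,72,36],[0,0,0,-4,-50,108,36],[0,0,0,-4,-60,130,36],[0,0,0,-4,-60,130,36]]
  ]
}}

```text
time_s: 13.52
position: [0.4983, -0.2307, 0.3955]
tcp_rot: [[0.046, 0.077, 0.996], [0.415, 0.906, -0.089], [-0.909, 0.417, 0.01]]
force: [0.4, -1.1, 0.6]
opening: 0.413
```

```bash
python3 -c "
from h import *
from rig import bot
s=bot.read_state();print(s['position'],s['force'],s['opening'],s['time_s'])
c=shot(bot,'wrist','w11'); 
c=shot(bot,'scene','s11')
cv2.imwrite('pics/s11z.png',cv2.resize(c['frame'][100:250,150:330,::-1],None,fx=4,fy=4,interpolation=cv2.INTER_CUBIC))"
```

```text
[ 0.49834082 -0.23071986  0.3954658 ] [ 0.37001939 -1.09688159  0.61365379] 0.4128867346434032 13.5167
```

View pics/s11z.png

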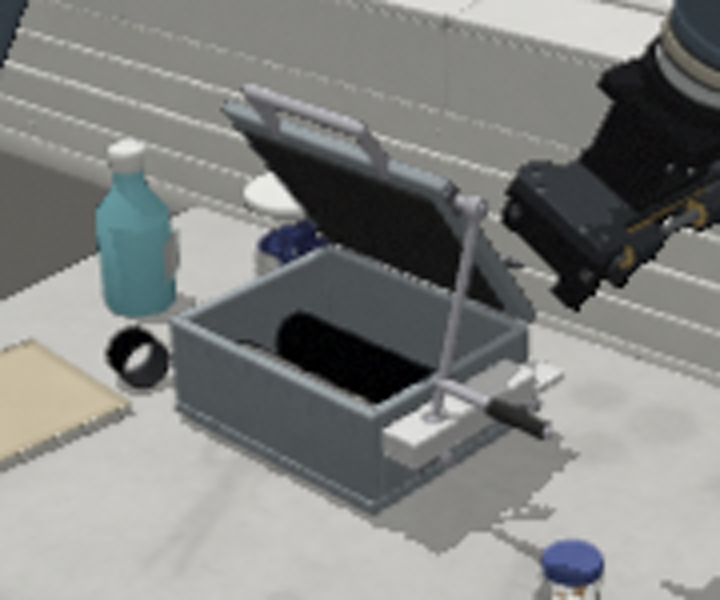

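View pics/w11.png

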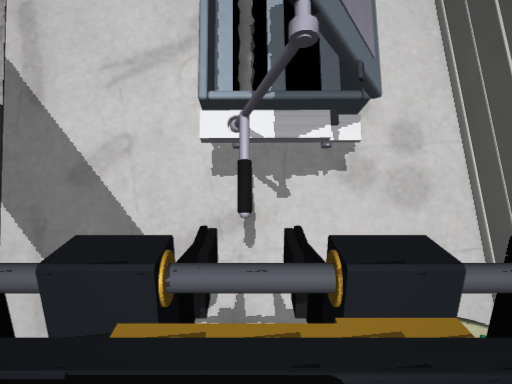

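>>> {"api": "step_arm", "payload": {
  "motion": [
    [[0,0,0,0,-5,5,36],[0,0,0,0,-10,10,36],[0,0,0,0,-10,10,36],[0,0,0,0,-10,10,36],[0,0,0,0,-10,10,36],[0,0,0,0,-10,10,36],[0,0,0,0,-10,10,36],[0,0,0,0,-10,10,36],[0,0,0,0,-10,10,36],[0,0,0,0,-10,10,36],[0,0,0,0,-10,10,36],[0,0,0,0,-10,10,36]]
  ]
}}

```text
time_s: 14.62
position: [0.4972, -0.2382, 0.4002]
tcp_rot: [[0.037, 0.079, 0.996], [0.421, 0.903, -0.087], [-0.906, 0.423, 0.0]]
force: [-0.1, 0.1, 0.7]
opening: 0.414
```

```bash
python3 -c "
from h import *
from rig import bot
a=load('s11.npz'); c=shot(bot,'scene','s12'); t=shot(bot,'top','t12'); w=shot(bot,'wrist','w12')
d=np.abs(a['frame'].astype(int)-c['frame'].astype(int)).max(-1)[100:230,180:285]; print('changed px',(d>25).sum())
W=cloud(w); m=(w['frame'].max(-1)<45); m[215:]=False; k=m&(W[...,2]>.09)&(W[...,2]<.14)&(W[...,1]<-.06); print('sleeve top z',k.sum(),np.percentile(W[k][:,2],[10,50,90]),W[k].mean(0))
cv2.imwrite('pics/w12z.png',cv2.resize(w['frame'][80:220,170:350,::-1],None,fx=4,fy=4,interpolation=cv2.INTER_CUBIC))
t0=load('top0.npz'); e=np.abs(t0['frame'].astype(int)-t['frame'].astype(int)).max(-1)
cv2.imwrite('pics/t12.png',cv2.resize(np.hstack([t['frame'][110:270,110:400,::-1]]),None,fx=2.7,fy=2.7))"
```

```text
changed px 107
sleeve top z 661 [0.11243963 0.11444302 0.11565845] [ 0.50654801 -0.10153018  0.11420081]
```

View pics/w12z.png

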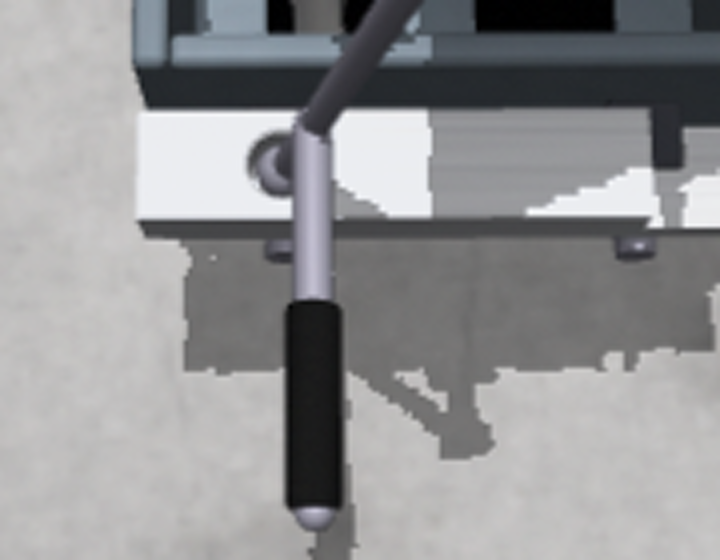

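View pics/t12.png

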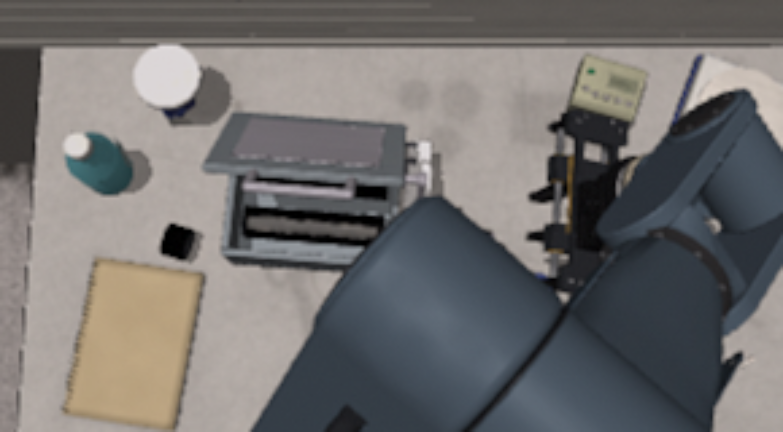

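```bash
python3 -c "
from rig import bot
print(bot.hand_in())"
```

```text
the job is handed in; nothing more can be done
None
```

The lid is propped open with the prop's foot fully home in the holding hole, and I handed the job in at about 15 s of the 72 s allowed.

- **Lid:** I lifted it by its front handle to about 1.4 rad. It held by itself there once I let go.
- **Prop:** I gripped the sleeve and swung the rod down until the foot touched the rail, about 12 mm behind the hole seen in the wrist camera. I then slid the foot forward until it dropped in.
- **Seating:** Bottom contact came about 12 mm below the rail contact, which matches the hole's depth. The lid now rests at about 0.97 rad.
- **Forces:** While the prop was handled, the largest reading was about 18 N, at first contact with the rail. The highest of the whole job was about 25 N, partway through lifting the lid. These are readings at the end of each move call, so brief peaks in between were not seen.

**Last checks:**
- After release and more than a second of waiting, the camera pictures show the foot sunk in the hole and the lid still up.
- About 107 pixels changed between the before and after scene pictures. I took these to be the arm's moving shadow, but did not confirm it.
- The sleeve's height (its top at about 115 mm) fits a seated foot. On top of the rail it would be about 128 mm.
- The last top view showed the bottle and ring undisturbed, and an earlier scene picture showed the jar standing. The arm hid the jar and the brick in the last top view, but I never moved the gripper close to either.

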